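# Nose ring from the parts tray onto the gluing spindle

## Robot

A 7-joint arm with a two-finger parallel gripper is mounted at the origin on the work surface. World frame = base frame: x ahead of the robot, y to its left, z up, the work surface at z = 0. Lengths are in mm, angles in rad, forces in N, time in s.
With the tool pointing down it reaches from about 400 to 875 mm from the base axis. Payload 4.4 kg.
Tool frame: the origin (TCP) lies midway between the tips of the shut fingers; the grasp point (between the pads) lies 19 mm behind it (ctrl.grip_point_offset is the distance from the TCP to the grasp point, in mm); z points along the fingers, y is the direction in which the jaws open and shut (so a half turn about z gives the same grasp; the last joint's range is limited). The gripper opens to 85 mm and grips with 20 to 120 N. Pads are 22 mm wide; open, the fingers measure 114 mm over their backs; the gripper's body (76 mm by 85 mm) begins 54 mm behind the grasp point. The pads swing forward as they close: fully open they stand 13 mm farther back than shut.
Start: joints at [1.073, 0.628, 0.038, 1.517, -0.027, 0.996, -0.02], TCP at [272.058, -590.341, 209.313] pointing down, gripper open.
Joint ranges: [-3.06, 3.06], [-0.37, 2.12], [-1.25, 1.32], [0.18, 2.47], [-1.1, 4.24], [0.23, 1.98], [-2.94, 2.94]. Speed limits (rad/s): [2.57, 2.57, 3.14, 3.14, 3.14, 3.14, 3.14].

## Interface

Orientations are given as [roll, pitch, yaw] about the fixed x, y, z axes, in that order (R = Rz(yaw) Ry(pitch) Rx(roll)).
In Python, from cell import ctrl, imaging, models gives the robot as it stands. The module is installed in compiled form; this text tells all that it offers.
- The arm moves only by the tool drive_tool, never from a script. Its argument "deltas" is text: rows parted by semicolons, each of 5 numbers parted by spaces: the shift along the tool's x, y, z in m, then the turn about the tool's z in degrees, then the finger opening in m, from 0 to 0.0854. A call has 1 to 12 rows; each row is the pose to reach, as a shift and turn from the pose commanded when the call began, along the tool's axes at that moment; what a row does not reach only later rows make up. A row lasts 1/8 s, in which the tool goes at most 62.5 mm and 10.7 degrees, less where a joint would pass 70% of its speed; a pose out of reach is approached as far as the arm can. A call with a gripper value outside its range is refused whole. The fingers move at their own pace and stop on an object; the grip force is fixed at half the most. Time passes only in rows, so rows that repeat a pose let the fingers close. It gives the time, the measured TCP pose, the force and the opening at its end, in the units of the state.
- ctrl.read_state(): the state, without advancing time (a new reading comes with each control period).
- imaging.get_image(name): name is "scene" or "top" or "wrist"; returns a dict with "color" (480x640x3 uint8, red, green, blue), "range_z" (480x640 float32, mm along the optical axis (not along the pixel's ray), 0 where there is no reading), "vfov" (degrees; the focal length in pixels is half the picture's height over the tangent of half this angle, whatever the lens; pixels are square), "cx", "cy" (the principal point, pixels), "extrinsics" (4x4, takes a point from camera to world coordinates). Camera axes: x right, y down, z forward; pixel columns grow to the right and rows downward; lengths in mm; the calibration is good to about 2 mm. The wrist camera is an equidistant fisheye: a pixel r from the principal point sees the ray r / f radians off the axis. A picture is of the moment at which its call begins.
- ctrl.finish_job(): hands the job in, once; it reports no verdict.
Trained networks look in a picture, given as the dict that the camera call returned (one of the last four; its "shot" number tells which), for a name from the list of things; names that differ only in an ending like _2 or _b are one class to them, and where a whole thing is asked for, a point or a joint stands for the part that bears it (a point fixed in the world has none). Each returns a list of dicts, best first, with "score" (0 to 1); they miss things now and then, are a little off and sometimes report something else, mostly with a low value. They report only what shows in the picture. A call takes as long as a camera call. They do not tell look-alikes from the thing itself.
- models.spot_in(picture, thing): "point" ([column, row] in pixels, amid what is visible of it).
- models.landmark_of(picture, thing): "point" ([column, row] in pixels: a listed point, or the origin of a listed thing).
The state is a dict: "clock": time; "qpos": joint angles; "qd": joint speeds; "tau": joint torques, N m; "eef_pos": TCP position; "tool_rot": TCP orientation; "force": force on the tool from outside, world axes, zero at the start; "torque": the same for the moment, N m; "width": finger opening in mm.
Only numpy, scipy, OpenCV 4.12 (cv2) and the standard library are available. Lean on these libraries where they do the work, as an engineer would, in place of code of your own. Each camera call takes 0.05 s, during which the arm holds its last target.

## Task

Take the large wooden nose ring, the one with the wide hole, out of the parts tray and slip it over the upright spindle of the gluing stand. Leave it lying flat on the stand's wooden base.

Things in the scene. Friction and masses are not known exactly. Their poses are not given: they have to be found in the camera images.
- ring_center (a point): Centre of the nose ring, half-way up. Plain pale wooden ring lying flat: outer diameter 50 mm, hole diameter 30 mm, 24 mm tall, about 30 g; its z axis is the axis of the hole. It starts alone in one of the tray's four compartments, at least 25 mm from every wall. The other compartments hold a smaller wooden ring (34 mm across, 12 mm hole), a solid wooden disc (50 mm across, no hole) and an oblong wooden block (56 x 30 mm).
- tray: Fixed grey plastic parts tray, 252 x 252 mm, walls and dividers 22 mm high and 5 mm thick, inner floor 5 mm above the table. Two by two equal compartments about 118 mm square, with the dividers along its x and y axes through its centre. Origin: centre of its underside, on the table; x and y along its sides, z up.
- spindle_foot (a point): Point on the spindle's axis where it meets the top of the gluing stand's base; z up. The stand is fixed to the table: a round wooden base 90 mm in diameter and 16 mm high with an upright steel spindle in its middle, 9 mm in diameter, its tip 34 mm above this point. A ring seated on the base has its centre 12 mm above this point.
Not all that is in view belongs to the job. What is meant by the part that bears spindle_foot is not blue, and is the smaller of those in its own colour.

How it is judged (in metres and radians):
On the way:
1. the nose ring is lifted clear of the tray (height (world z) of ring_center above 0.045 m), for 0.1 s.
At the end, for the whole second after the job is handed in: The nose ring is around the spindle (centre within 13 mm of the spindle's axis), lies flat (within 10 degrees) on the base with its centre 7 to 16 mm above the base's top, and is at rest (horizontal distance between ring_center and spindle_foot below 0.013 m and z of ring_center in the frame of spindle_foot between 0.007 and 0.016 m and angle between the z axis of ring_center and the z axis of spindle_foot, either way round below 0.17 rad and linear speed of nose_ring below 0.02 m/s); the robot touches nothing.
It also fails if it takes over 38 s, if anything falls off the work surface, if the arm or the gripper's body presses on something with over 40 N, if the wrist force passes 120 N, or if a joint passes its speed limit or range.

## Working session

There is one attempt and no reset: what is moved stays moved. The work goes in short steps, Python scripts to look and compute and a tool call to move; the robot and the scene stay as the last step left them, time stands still between calls to the robot, and variables do not carry over. Pictures are saved under pics/ and viewed, and the job is handed in when it is done.

Besides the shell and the picture viewer there is one more tool, called after ">>>" by a JSON object that holds its "api" and its "payload". drive_tool: Moves the arm, as the interface text tells. Its arguments: {"type":"object","properties":{"deltas":{"type":"string"}},"required":["deltas"]}

```bash
mkdir -p pics
cat > h.py <<'E'
import numpy as np, cv2, pickle
from cell import ctrl, imaging, models
def f_of(im): return 240/np.tan(np.radians(im["vfov"])/2)
def ray(im,p,fish=False):
    f=f_of(im); u=np.array([p[0]-im["cx"],p[1]-im["cy"]])/f
    if fish:
        r=np.hypot(*u); d=np.array([*(u*(np.sin(r)/r if r>1e-9 else 1)),np.cos(r)])
    else: d=np.array([*u,1.])
    T=np.array(im["extrinsics"]); return T[:3,3],T[:3,:3]@d
def at_z(im,p,z,fish=False):
    o,d=ray(im,p,fish); return o+d*(z-o[2])/d[2]
def by_depth(im,p):
    o,d=ray(im,p); r=im["range_z"][int(round(p[1])),int(round(p[0]))]; return o+d*r
def save(im,n): cv2.imwrite("pics/"+n,cv2.cvtColor(im["color"],cv2.COLOR_RGB2BGR))
def tri(a,b):
    (o1,d1),(o2,d2)=a,b; d1=d1/np.linalg.norm(d1); d2=d2/np.linalg.norm(d2)
    s=np.linalg.lstsq(np.array([d1,-d2]).T,o2-o1,rcond=None)[0]
    p,q=o1+s[0]*d1,o2+s[1]*d2; return (p+q)/2,np.linalg.norm(p-q)
E
python3 - <<'E'
from h import *
s=ctrl.read_state(); print(s)
for n in ("scene","top"):
    im=imaging.get_image(n); save(im,n+"1.png"); pickle.dump(im,open(n+".pkl","wb"))
    for t in ("ring_center","tray","spindle_foot"):
        for fn in (models.spot_in,models.landmark_of):
            print(n,t,fn.__name__,[(round(d["score"],2),np.round(d["point"],1).tolist(),np.round(by_depth(im,d["point"])).tolist()) for d in fn(im,t)])
E
```

```text
{'clock': 0.0, 'qpos': array([ 1.07320858,  0.62938052,  0.03840676,  1.51833711, -0.02697205,
        0.99628763, -0.01997815]), 'qd': array([ 0.00143222,  0.00010708,  0.00040621,  0.00049039, -0.00097728,
       -0.00083304, -0.00072899]), 'tau': array([ 4.29953379e-04, -5.63394642e+01,  1.22652389e+00, -1.93444151e+01,
        1.10906828e-02,  1.05803620e-02,  1.15426593e-05]), 'eef_pos': array([ 271.78736738, -589.73468367,  208.3760756 ]), 'tool_rot': array([-3.13969737e+00,  2.88441185e-05,  4.31853995e-01]), 'force': array([-0.91509337,  0.53139821, -0.21726054]), 'torque': array([ 0.03313067, -0.06139613, -0.02196181]), 'width': 85.39222192201377}
scene ring_center call [(0.94, [482.9, 221.2], [639.0, 196.0, 29.0])]
scene ring_center call [(0.78, [481.3, 221.9], [639.0, 191.0, 29.0])]
scene tray call [(0.72, [433.5, 218.8], [570.0, 146.0, 9.0])]
scene tray call [(0.67, [430.2, 220.5], [566.0, 143.0, 4.0])]
scene spindle_foot call [(0.86, [109.0, 341.7], [575.0, -437.0, 15.0]), (0.68, [206.3, 289.6], [545.0, -282.0, 15.0]), (0.63, [298.9, 260.9], [564.0, -131.0, 22.0])]
scene spindle_foot call [(0.96, [205.0, 286.6], [545.0, -283.0, 22.0]), (0.64, [300.8, 253.6], [559.0, -124.0, 31.0])]
top ring_center call [(0.89, [132.8, 206.3], [625.0, 207.0, 5.0])]
top ring_center call [(0.8, [128.8, 205.9], [625.0, 213.0, 7.0])]
top tray call [(0.82, [162.6, 249.8], [551.0, 148.0, 23.0])]
top tray call [(0.98, [167.4, 245.4], [558.0, 142.0, 19.0])]
top spindle_foot call [(0.97, [332.0, 249.6], [549.0, -124.0, 63.0]), (0.94, [519.6, 240.1], [571.0, -426.0, 15.0]), (0.81, [427.8, 258.6], [539.0, -276.0, 26.0])]
top spindle_foot call [(0.92, [426.9, 256.2], [543.0, -275.0, 28.0]), (0.7, [519.1, 238.4], [574.0, -426.0, 14.0])]
```

View pics/scene1.png

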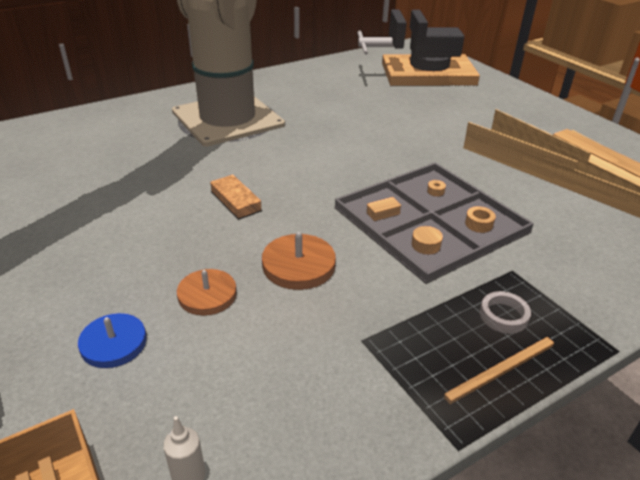

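View pics/top1.png

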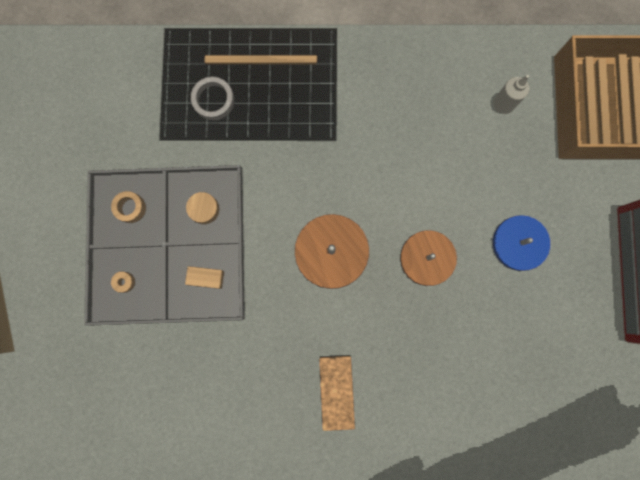

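The scene view shows the tray, three stands and a loose grey ring.
- **Rings:** the wide-holed wooden ring is at top (126,207), the small ring at (121,282), the disc at (201,207) and the block at (204,277). The grey ring on the mat at (211,97) is neither wooden nor in the tray. The ring at (126,207) is the one meant.
- **Stands:** large brown at top (332,250), small brown at (428,258), blue at (521,243). The meant one is not blue and is the smaller of its colour, so it is (428,258).

Next I'll check enlarged crops and measure.

Run:
```python
from h import *
T=pickle.load(open("top.pkl","rb")); S=pickle.load(open("scene.pkl","rb"))
def crop(im,c,h): 
    x,y=c; return cv2.resize(cv2.cvtColor(im["color"][y-h:y+h,x-h:x+h],cv2.COLOR_RGB2BGR),(380,280 if 0 else 380),interpolation=cv2.INTER_CUBIC)
row=np.hstack([crop(T,(126,207),30),crop(T,(428,258),45)]); cv2.imwrite("pics/crop1.png",row)
def cloud(im):
    v,u=np.mgrid[0:480,0:640]; f=f_of(im); z=im["range_z"].astype(float)
    P=np.stack([(u-im["cx"])/f*z,(v-im["cy"])/f*z,z],-1); M=np.array(im["extrinsics"]); return P@M[:3,:3].T+M[:3,3]
for n,im in(("top",T),("scene",S)):
    C=cloud(im); ok=im["range_z"]>0
    for nm,c,r,lo,hi in(("ring",(630,205),45,22,36),("base",(545,-279),65,11,20),("spin",(545,-279),25,28,60)):
        m=ok&(np.hypot(C[...,0]-c[0],C[...,1]-c[1])<r)&(C[...,2]>lo)&(C[...,2]<hi); p=C[m]
        print(n,nm,len(p)); 
        if len(p)>4:
            (a,b),rr=cv2.minEnclosingCircle(p[:,:2].astype(np.float32)); print("  mean",p.mean(0).round(1),"medz",np.median(p[:,2]).round(1),"circ",round(a,1),round(b,1),round(rr,1), "max",p[:,2].max())
    print(n,"mm/px~",1000/f_of(im), "table z",np.median(C[...,2][ok]), np.array(im["extrinsics"])[:3,3])
# color ellipse in top
for n,im,cs in(("top",T,dict(ring=(126,207,24),base=(428,258,38))),("scene",S,dict(ring=(481,219,22),base=(207,290,40)))):
    hsv=cv2.cvtColor(im["color"],cv2.COLOR_RGB2HSV)
    for k,(x,y,h) in cs.items():
        m=np.zeros((480,640),np.uint8); m[y-h:y+h,x-h:x+h]=(hsv[y-h:y+h,x-h:x+h,1]>80)*255
        for c in cv2.findContours(m,cv2.RETR_CCOMP,cv2.CHAIN_APPROX_NONE)[0]:
            if len(c)>15: print(n,k,cv2.fitEllipse(c),len(c))
```

```text
top ring 536
  mean [620.4 208.4  28.4] medz 28.7 circ 621.3 208.5 25.6 max 33.10692196087746
top base 2376
  mean [ 541.4 -278.4   16. ] medz 16.0 circ 541.6 -279.0 45.1 max 19.988975297221145
top spin 38
  mean [ 541.4 -277.5   44. ] medz 46.4 circ 542.0 -278.6 4.5 max 51.106739603834285
top mm/px~ 1.9338618139080854 table z 0.5279071745718511 [ 469.09100232 -128.61908506  845.81052073]
scene ring 354
  mean [624.3 205.5  27.4] medz 28.0 circ 621.6 207.1 27.1 max 31.5919184614703
scene base 1874
  mean [ 547.4 -282.6   15.9] medz 16.0 circ 542.8 -281.2 46.4 max 19.84171994908445
scene spin 76
  mean [ 545.  -281.4   40.2] medz 40.8 circ 544.5 -280.9 4.6 max 50.912095838381674
scene mm/px~ 1.7559150705567763 table z 0.290545688853058 [1169.82340376 -478.19018434  604.89660036]
top ring ((127.5480728149414, 206.49298095703125), (29.432886123657227, 32.950347900390625), 104.53478240966797) 89
top ring ((127.97399139404297, 206.5529022216797), (14.511929512023926, 18.2331600189209), 31.042808532714844) 46
top base ((428.2945556640625, 257.6744079589844), (54.44037628173828, 55.33760452270508), 112.81578063964844) 155
top base ((430.63970947265625, 256.4009094238281), (6.334857940673828, 9.935039520263672), 66.13134002685547) 23
scene ring ((479.8270263671875, 218.73712158203125), (26.086868286132812, 29.646892547607422), 98.3031997680664) 82
scene base ((206.3643341064453, 292.3949890136719), (43.580718994140625, 61.01593017578125), 80.86665344238281) 190
```

View pics/crop1.png

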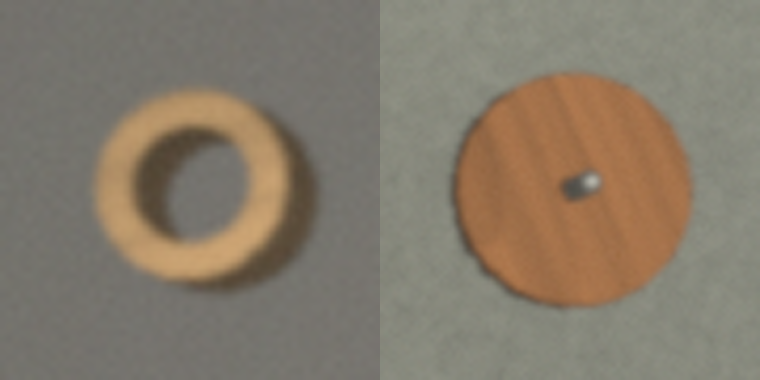

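Both views agree. The ring is at about (621,208) with its top at 28.7 mm (29 expected) and a radius of about 25.5 mm. The stand base is at about (542,-279.5), with its top at 16.0 mm, radius 45 mm and tip at about 50 mm. The crops show a wide-holed ring and a brown stand with a spindle. Both are within reach, so I'll move above the ring.

>>> {"api": "drive_tool", "payload": {"deltas": "0.0325 -0.029 0 0 0.085; 0.065 -0.058 0 0 0.085; 0.0975 -0.087 0 0 0.085; 0.13 -0.116 0 0 0.085; 0.1625 -0.145 0 0 0.085; 0.195 -0.174 0 0 0.085; 0.2275 -0.203 0 0 0.085; 0.26 -0.232 0 0 0.085; 0.2925 -0.261 0 0 0.085; 0.325 -0.290 0 0 0.085; 0.3575 -0.319 0 0 0.085; 0.39 -0.347 0 0 0.085"}}

```text
clock: 2.2
eef_pos: [481.7, -110.7, 209.6]
tool_rot: [3.141, -0.001, 0.432]
force: [0.2, -0.2, -0.9]
width: 85.0
```

>>> {"api": "drive_tool", "payload": {"deltas": "0.0325 -0.029 0 0 0.085; 0.065 -0.058 0 0 0.085; 0.0975 -0.087 0 0 0.085; 0.13 -0.116 0.01 0 0.085; 0.1625 -0.145 0.02 0 0.085; 0.195 -0.174 0.035 0 0.085; 0.2275 -0.203 0.05 0 0.085; 0.261 -0.232 0.06 0 0.070; 0.261 -0.232 0.06 0 0.070; 0.261 -0.232 0.06 0 0.070"}}

```text
clock: 3.45
eef_pos: [620.8, 207.1, 149.1]
tool_rot: [3.141, 0.001, 0.432]
force: [1.1, -0.2, -0.3]
width: 70.2
```

```bash
cat > look.py <<'E'
from h import *
import sys
s=ctrl.read_state(); print({k:np.round(s[k],3) for k in("clock","eef_pos","tool_rot","qpos","width","force")})
im=imaging.get_image("wrist"); save(im,sys.argv[1]+".png"); pickle.dump(im,open(sys.argv[1]+".pkl","wb"))
print(im["vfov"],im["cx"],im["cy"],np.array(im["extrinsics"])[:3,3])
E
python3 look.py w1
```

```text
{'clock': np.float64(3.45), 'eef_pos': array([620.828, 207.144, 149.128]), 'tool_rot': array([3.141e+00, 1.000e-03, 4.320e-01]), 'qpos': array([-0.359,  0.698, -0.011,  1.562,  0.011,  0.882, -1.514]), 'width': np.float64(70.19), 'force': array([ 1.061, -0.192, -0.344])}
65.70646984690485 322.2256715126255 239.6050602775702 [692.9444956  239.32774687 312.30544102]
```

View pics/w1.png

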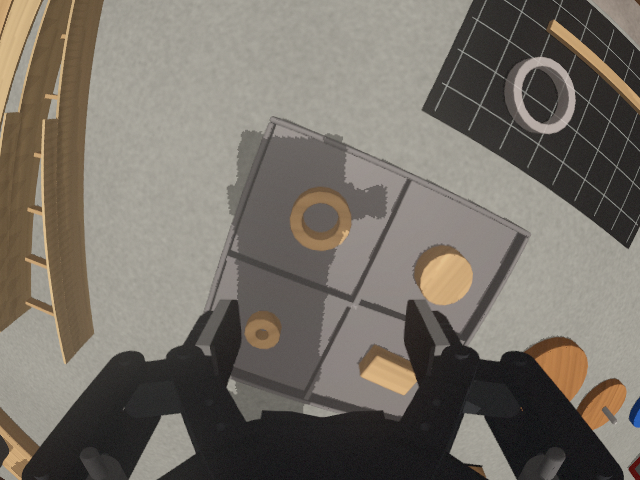

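The wrist view shows the ring at (320,218), well clear of the compartment walls. I'll refine its position from the outline and the depth.

```bash
cat > wc.py <<'E'
from h import *
def wcloud(im):
    v,u=np.mgrid[0:480,0:640]; f=f_of(im); z=im["range_z"].astype(float)
    a=(u-im["cx"])/f; b=(v-im["cy"])/f; r=np.hypot(a,b); k=np.tan(np.minimum(r,1.5))/np.maximum(r,1e-9)
    P=np.stack([a*k*z,b*k*z,z],-1); M=np.array(im["extrinsics"]); return P@M[:3,:3].T+M[:3,3]
E
python3 - <<'E'
from wc import *
im=pickle.load(open("w1.pkl","rb")); C=wcloud(im)
m=(im["range_z"]>0)&(np.hypot(C[...,0]-621,C[...,1]-208)<45)&(C[...,2]>24)&(C[...,2]<36); p=C[m]
print(len(p),np.median(p[:,2]),cv2.minEnclosingCircle(p[:,:2].astype(np.float32)),p.mean(0))
for w,n in((models.spot_in,"s"),(models.landmark_of,"l")):
  for d in w(im,"ring_center") if 0 else []: pass
T=pickle.load(open("top.pkl","rb"));S=pickle.load(open("scene.pkl","rb"))
hsv=cv2.cvtColor(im["color"],cv2.COLOR_RGB2HSV)
m=np.zeros((480,640),np.uint8); m[180:257,282:360]=(hsv[180:257,282:360,1]>80)*255
for c in cv2.findContours(m,cv2.RETR_CCOMP,cv2.CHAIN_APPROX_NONE)[0]:
  if len(c)>30:
    e=cv2.fitEllipse(c); print(e,at_z(im,e[0],29,True).round(1),at_z(im,e[0],17,True).round(1))
    q=np.array([at_z(im,x[0],29,True)[:2] for x in c],np.float32); print(cv2.minEnclosingCircle(q))
print("top/wrist tri of hole-rim centre", tri(ray(T,(127.5,206.5)),ray(im,(320.5,218.5),True)))
print("top/scene", tri(ray(T,(127.5,206.5)),ray(S,(479.8,218.7))), "stand", tri(ray(T,(428.3,257.7)),ray(S,(206.4,290.5))))
E
```

```text
1895 27.41352396414419 ((622.9777221679688, 209.06288146972656), 25.126178741455078) [623.81655761 209.46997718  27.3482969 ]
((320.1666259765625, 218.6498260498047), (60.44432830810547, 62.972713470458984), 0.34336814284324646) [625.4 210.2  29. ] [622.6 208.9  17. ]
((624.9603271484375, 210.11605834960938), 25.892662048339844)
((320.2889099121094, 217.16714477539062), (29.925615310668945, 35.752342224121094), 91.05924224853516) [626.6 210.6  29. ] [623.8 209.4  17. ]
((627.3001708984375, 210.7848358154297), 14.602733612060547)
top/wrist tri of hole-rim centre (array([622.50173553, 209.496081  ,  18.81788458]), np.float64(1.8311223259737948))
top/scene (array([621.21850171, 209.19929033,  18.61990187]), np.float64(2.166964514616114)) stand (array([ 541.94727612, -280.37711129,   10.01404545]), np.float64(0.8277462983209337))
```

The ring is at about (622.5,209), with wrist, top and scene agreeing within about 2 mm. I'll descend to TCP z≈5–6 and close. The open fingertips sit further back than the TCP, so they clear the floor.

>>> {"api": "drive_tool", "payload": {"deltas": "0.002 -0.001 0.025 0 0.07; 0.002 -0.001 0.055 0 0.07; 0.002 -0.001 0.085 0 0.07; 0.002 -0.001 0.11 0 0.07; 0.002 -0.001 0.125 0 0.07; 0.002 -0.001 0.135 0 0.07; 0.002 -0.001 0.14 0 0.07; 0.002 -0.001 0.143 0 0.07; 0.002 -0.001 0.143 0 0.07"}}

```text
clock: 4.62
eef_pos: [622.6, 209.8, 6.7]
tool_rot: [3.142, -0.001, 0.432]
force: [-0.7, -0.1, 1.0]
width: 69.7
```

>>> {"api": "drive_tool", "payload": {"deltas": "0 0 0 0 0.06; 0 0 0 0 0.05; 0 0 0 0 0.04; 0 0 0 0 0.03; 0 0 0 0 0.03; 0 0 0 0 0.03; 0 0 0 0 0.03; 0 0 0 0 0.03"}}

```text
clock: 5.62
eef_pos: [622.8, 209.8, 6.7]
tool_rot: [3.141, -0.001, 0.432]
force: [0.1, 0.2, 5.0]
width: 30.1
```

The opening went to 30.1 mm where about 50 was expected, so the grasp may have gone wrong. Looking before I do anything else.

```bash
python3 look.py w2
python3 - <<'E'
from h import *
im=imaging.get_image("scene"); c=im["color"][120:300,360:580]; cv2.imwrite("pics/s2.png",cv2.resize(c[...,::-1],None,fx=3,fy=3))
E
```

```text
{'clock': np.float64(5.625), 'eef_pos': array([622.768, 209.772,   6.689]), 'tool_rot': array([ 3.141e+00, -1.000e-03,  4.320e-01]), 'qpos': array([-0.36 ,  0.887, -0.012,  1.632,  0.017,  0.622, -1.521]), 'width': np.float64(30.123), 'force': array([0.11 , 0.241, 5.023])}
65.70646984690485 322.2256715126255 239.6050602775702 [694.68263316 241.78487146 169.98225591]
```

View pics/w2.png

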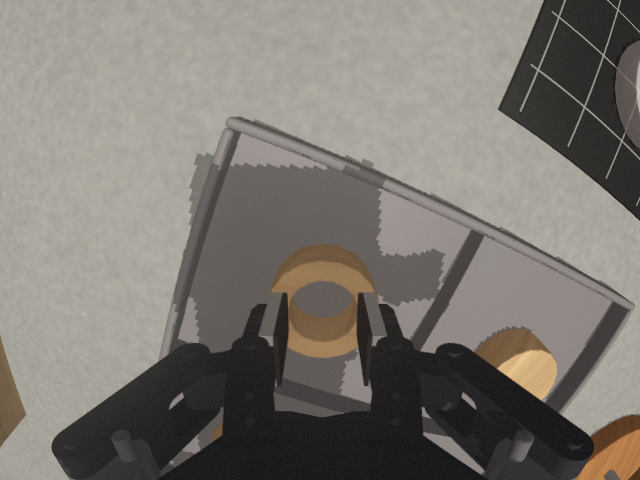

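View pics/s2.png

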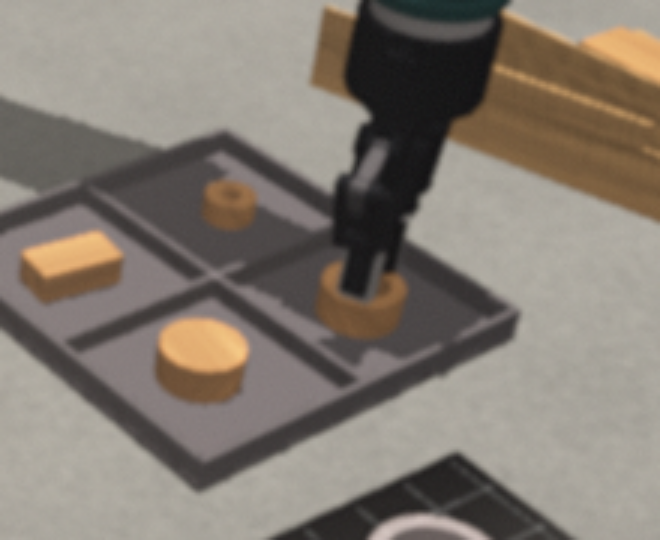

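```bash
python3 - <<'E'
from wc import *
im=pickle.load(open("w2.pkl","rb")); C=wcloud(im)
for p in [(323,262),(323,280),(280,262),(325,348),(300,345),(323,300),(276,310),(284,360),(368,310),(362,375),(262,330),(380,330),(200,250),(260,240)]:
    print(p,C[p[1],p[0]].round(1),im["color"][p[1],p[0]])
hsv=cv2.cvtColor(im["color"],cv2.COLOR_RGB2HSV)
m=(hsv[...,1]>80)&(im["range_z"]>0)&(np.hypot(C[...,0]-622,C[...,1]-209)<60); p=C[m]
print(len(p),np.percentile(p,[1,10,50,90,99],axis=0).round(1).tolist())
q=p[p[:,2]>24]; print(cv2.minEnclosingCircle(q[:,:2].astype(np.float32)))
print(ctrl.grip_point_offset)
E
python3 - <<'E'
import cv2
im=cv2.imread("pics/w2.png")[220:420,220:420]; cv2.imwrite("pics/w2c.png",cv2.resize(im,(600,600),interpolation=cv2.INTER_CUBIC))
E
```

```text
(323, 262) [644.5 218.5  26.9] [145 114  81]
(323, 280) [637.  215.   26.6] [140 113  88]
(280, 262) [627.3 233.5   2.9] [98 94 92]
(325, 348) [607.2 200.3  28.6] [161 127  90]
(300, 345) [603.1 211.   27.3] [160 127  89]
(323, 300) [617.5 206.    3. ] [99 93 90]
(276, 310) [626.6 229.7  47.2] [100  97  93]
(284, 360) [609.8 219.2  52.2] [59 53 54]
(368, 310) [641.3 198.5  47.8] [100  96  91]
(362, 375) [621.4 192.   60.7] [110 102 100]
(262, 330) [625.7 232.7  62.5] [99 95 92]
(380, 330) [641.9 195.8  61.2] [99 95 91]
(200, 250) [618.5 271.3   8.3] [75 73 68]
(260, 240) [634.3 246.5   4.8] [101  95  92]
6748 [[600.5, 187.9, 5.8], [607.3, 194.4, 11.1], [629.1, 210.0, 26.7], [646.0, 227.5, 28.1], [647.9, 233.0, 91.5]]
((637.8058471679688, 198.2872772216797), 42.07402420043945)
18.700000000000003
```

View pics/w2c.png

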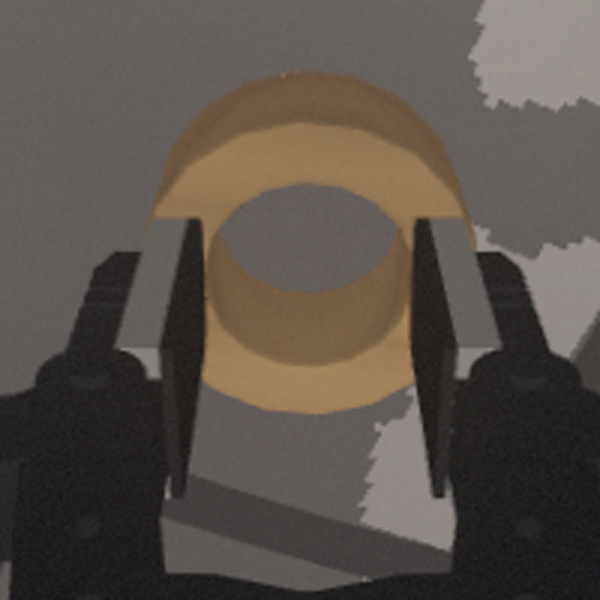

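Run:
```python
from wc import *
im=pickle.load(open("w2.pkl","rb")); C=wcloud(im)
for x0,x1 in((279,266),(365,382)):
  for t in np.linspace(-0.2,1,9):
    v=int(294+t*40); u=int(x0+(x1-x0)*t); print((u,v),C[v,u].round(1),im["color"][v,u])
d=im["range_z"][220:420,220:420]; g=cv2.applyColorMap(cv2.normalize(np.clip(d,90,170),None,0,255,cv2.NORM_MINMAX).astype(np.uint8),cv2.COLORMAP_JET)
cv2.imwrite("pics/w2d.png",cv2.resize(g,(600,600),interpolation=0))
```

```text
(281, 286) [627.2 230.1  27.3] [145 116  81]
(279, 292) [626.2 230.2  31.4] [124 104  86]
(277, 298) [625.9 230.3  36.4] [100  96  93]
(275, 304) [625.9 230.5  41.9] [100  95  92]
(273, 310) [625.9 230.7  46.9] [99 96 93]
(271, 316) [625.8 230.9  51.6] [97 96 90]
(269, 322) [626.2 231.1  56.6] [98 94 91]
(267, 328) [625.2 231.1  59.3] [100  97  93]
(266, 334) [625.9 231.   64.2] [99 96 91]
(361, 286) [641.9 199.7  28.5] [152 121  85]
(364, 292) [641.  198.1  31.2] [126 104  85]
(366, 298) [641.1 198.   37. ] [100  97  92]
(369, 304) [641.5 197.5  42.5] [100  97  92]
(371, 310) [641.5 197.3  47.2] [99 95 92]
(374, 316) [641.8 196.8  51.9] [100  96  92]
(376, 322) [641.9 196.6  56.4] [101  96  93]
(379, 328) [641.7 195.9  59.8] [101  98  93]
(382, 334) [642.3 195.8  64.5] [100  97  93]
```

View pics/w2d.png

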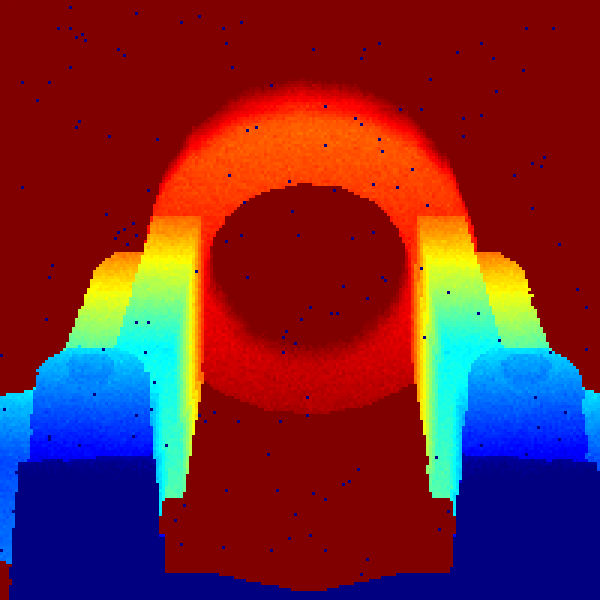

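Run:
```python
from wc import *
for n,pts in (("w1",[(226,300),(224,303),(222,308),(220,312),(238,305),(238,330),(239,345),(235,360),(418,302),(420,308),(424,312)]),):
  im=pickle.load(open(n+".pkl","rb")); C=wcloud(im)
  for p in pts: print(n,p,C[p[1],p[0]].round(1),im["range_z"][p[1],p[0]],im["color"][p[1],p[0]])
im=cv2.imread("pics/w1.png")[280:420,180:340]; cv2.imwrite("pics/w1c.png",cv2.resize(im,None,fx=4,fy=4,interpolation=cv2.INTER_CUBIC))
s=ctrl.read_state(); print(s["clock"],s["width"],s["force"],s["tau"])
```

```text
w1 (226, 300) [615.9 246.3 182.4] 144.18475 [96 93 89]
w1 (224, 303) [615.4 246.6 184.3] 142.49702 [97 94 90]
w1 (222, 308) [615.5 246.3 188.6] 138.42535 [98 95 91]
w1 (220, 312) [615.8 246.3 192.4] 134.73413 [100  97  91]
w1 (238, 305) [509.9 243.6   3.4] 344.38364 [66 61 59]
w1 (238, 330) [604.6 237.2 182.3] 148.6012 [38 37 34]
w1 (239, 345) [598.1 234.4 183. ] 150.02948 [39 37 37]
w1 (235, 360) [446.4 225.3   3.8] 363.99307 [69 66 62]
w1 (418, 302) [647.7 176.6 183.5] 143.23024 [99 95 90]
w1 (420, 308) [648.  177.7 190. ] 136.77254 [102  96  92]
w1 (424, 312) [648.  176.5 192.4] 134.6049 [100  95  90]
5.725 29.82724499875184 [ 0.04532939 -0.1035345   5.5501377 ] [ 1.56932243e-02 -5.88926554e+01  6.78664260e-01 -1.24251240e+01
  1.47014967e-02 -7.18127238e-02 -8.18145345e-04]
```

View pics/w1c.png

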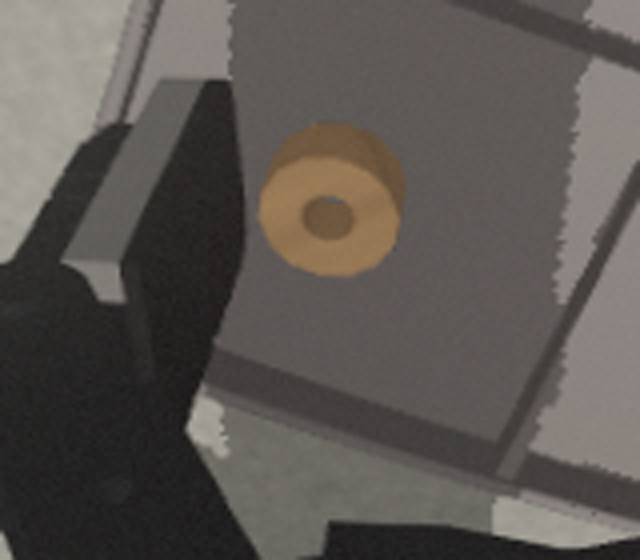

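The fingertips measure about 33 mm behind the TCP at 70 mm opening and about 23 mm at 30 mm, not the 8 mm and 1 mm I inferred from the text. They closed on top of the ring at z≈30, which fits the 5 N upward force. Nothing was gripped. I'll rise, reopen and measure again.

>>> {"api": "drive_tool", "payload": {"deltas": "0 0 -0.01 0 0.03; 0 0 -0.03 0 0.05; 0 0 -0.05 0 0.07; 0 0 -0.06 0 0.07; 0 0 -0.06 0 0.07; 0 0 -0.06 0 0.07"}}

```text
clock: 6.48
eef_pos: [621.9, 209.5, 65.9]
tool_rot: [-3.142, 0.001, 0.432]
force: [-1.1, -0.3, -0.0]
width: 70.5
```

```bash
python3 look.py w3
python3 - <<'E'
from wc import *
im=pickle.load(open("w3.pkl","rb")); C=wcloud(im)
hsv=cv2.cvtColor(im["color"],cv2.COLOR_RGB2HSV)
m=(hsv[...,1]>80)&(im["range_z"]>0)&(np.hypot(C[...,0]-622,C[...,1]-209)<45)&(C[...,2]>24)&(C[...,2]<33); p=C[m]
print(len(p),np.median(p[:,2]),p.mean(0),cv2.minEnclosingCircle(p[:,:2].astype(np.float32)))
m=(im["range_z"]>0)&(C[...,2]>75)&(C[...,2]<160)&(im["range_z"]<200); q=C[m]; print("lowest finger z",np.percentile(q[:,2],[0,.2,1]))
E
```

```text
{'clock': np.float64(6.475), 'eef_pos': array([621.922, 209.524,  65.925]), 'tool_rot': array([-3.142e+00,  1.000e-03,  4.320e-01]), 'qpos': array([-0.36 ,  0.804, -0.013,  1.613,  0.014,  0.726, -1.519]), 'width': np.float64(70.451), 'force': array([-1.132, -0.336, -0.004])}
65.70646984690485 322.2256715126255 239.6050602775702 [694.12257216 241.59998755 229.10789868]
3398 27.430138147159653 [624.42805774 209.69221473  27.32446919] ((623.1753540039062, 209.03610229492188), 25.012256622314453)
lowest finger z [93.39537651 95.21408924 98.25766712]
```

View pics/w3.png

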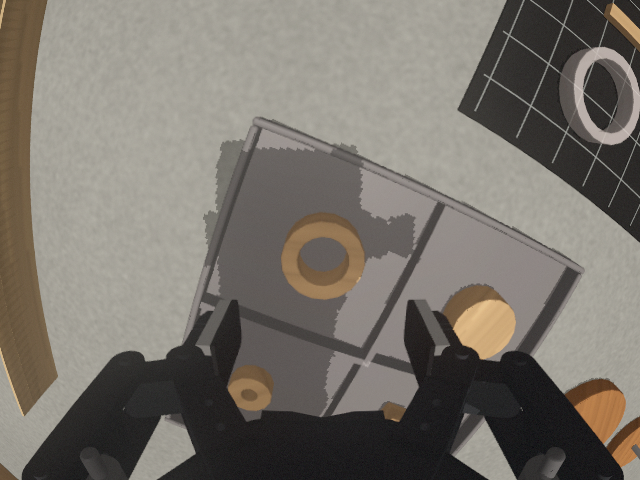

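The ring is undisturbed at about (623,209), top about 28 mm. The fingertips are about 29 mm behind the TCP at 70 mm opening and should be about 25 mm behind at 50 mm. To reach tips at z≈9 when gripped, I'll descend to TCP z≈-15.

>>> {"api": "drive_tool", "payload": {"deltas": "0.001 0.001 0.02 0 0.07; 0.001 0.001 0.04 0 0.07; 0.001 0.001 0.055 0 0.07; 0.001 0.001 0.067 0 0.07; 0.001 0.001 0.075 0 0.07; 0.001 0.001 0.080 0 0.07; 0.001 0.001 0.080 0 0.07"}}

```text
clock: 7.4
eef_pos: [623.8, 209.2, -13.7]
tool_rot: [3.142, -0.0, 0.432]
force: [0.2, -0.9, 0.1]
width: 70.0
```

>>> {"api": "drive_tool", "payload": {"deltas": "0 0 0 0 0.06; 0 0 0 0 0.05; 0 0 0 0 0.04; 0 0 0 0 0.035; 0 0 0 0 0.035; 0 0 0 0 0.035; 0 0 0 0 0.035"}}

```text
clock: 8.28
eef_pos: [624.3, 209.5, -12.5]
tool_rot: [3.142, -0.001, 0.432]
force: [-1.0, -0.4, 5.6]
width: 48.2
```

```bash
python3 look.py w4
```

```text
{'clock': np.float64(8.275), 'eef_pos': array([624.33 , 209.475, -12.518]), 'tool_rot': array([ 3.142e+00, -1.000e-03,  4.320e-01]), 'qpos': array([-0.359,  0.917, -0.012,  1.631,  0.018,  0.592, -1.52 ]), 'width': np.float64(48.198), 'force': array([-1.008, -0.387,  5.594])}
65.70646984690485 322.2256715126255 239.6050602775702 [696.18693466 241.35287189 150.84046719]
```

View pics/w4.png

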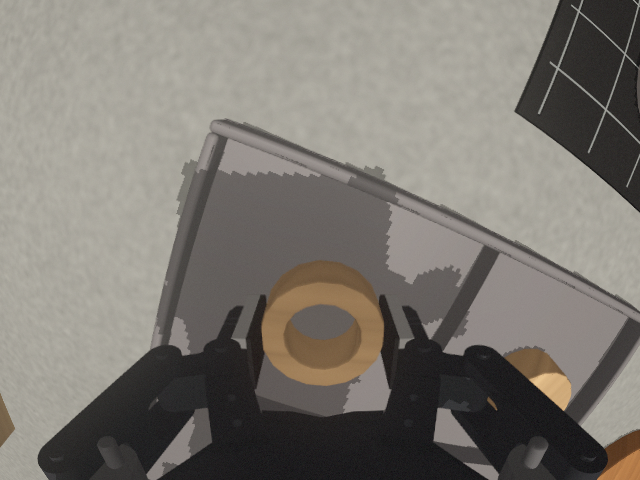

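The ring now shows gripped between the pads at (323,330), with an opening of 48 mm. Lifting.

>>> {"api": "drive_tool", "payload": {"deltas": "0 0 -0.01 0 0.035; 0 0 -0.03 0 0.035; 0 0 -0.06 0 0.035; 0 0 -0.09 0 0.035; 0 0 -0.115 0 0.035; 0 0 -0.12 0 0.035; 0 0 -0.12 0 0.035"}}

```text
clock: 9.2
eef_pos: [623.7, 209.2, 106.7]
tool_rot: [3.142, -0.001, 0.432]
force: [-0.4, 0.0, 0.1]
width: 47.6
```

```bash
python3 look.py w5
python3 - <<'E'
from wc import *
im=pickle.load(open("w5.pkl","rb")); C=wcloud(im)
hsv=cv2.cvtColor(im["color"],cv2.COLOR_RGB2HSV)
m=(hsv[...,1]>80)&(im["range_z"]>0)&(np.hypot(C[...,0]-622,C[...,1]-209)<45)&(C[...,2]>60); p=C[m]
print(len(p),np.percentile(p[:,2],[5,25,50,75,95]))
zt=np.percentile(p[:,2],85); q=p[p[:,2]>np.percentile(p[:,2],50)-4]; print(cv2.minEnclosingCircle(q[:,:2].astype(np.float32)))
A=np.c_[q[:,:2]-q[:,:2].mean(0),np.ones(len(q))]; print("plane",np.linalg.lstsq(A,q[:,2],rcond=None)[0])
E
```

```text
{'clock': np.float64(9.2), 'eef_pos': array([623.73 , 209.175, 106.724]), 'tool_rot': array([ 3.142e+00, -1.000e-03,  4.320e-01]), 'qpos': array([-0.359,  0.753, -0.013,  1.586,  0.012,  0.802, -1.516]), 'width': np.float64(47.608), 'force': array([-0.431,  0.043,  0.144])}
65.70646984690485 322.2256715126255 239.6050602775702 [695.66935095 241.17093613 269.98400702]
10571 [128.09658711 139.26498208 146.07706345 146.78557733 147.51735904]
((625.9385986328125, 204.25723266601562), 30.228553771972656)
plane [ 2.88043242e-02 -2.35398165e-02  1.46733229e+02]
```

View pics/w5.png

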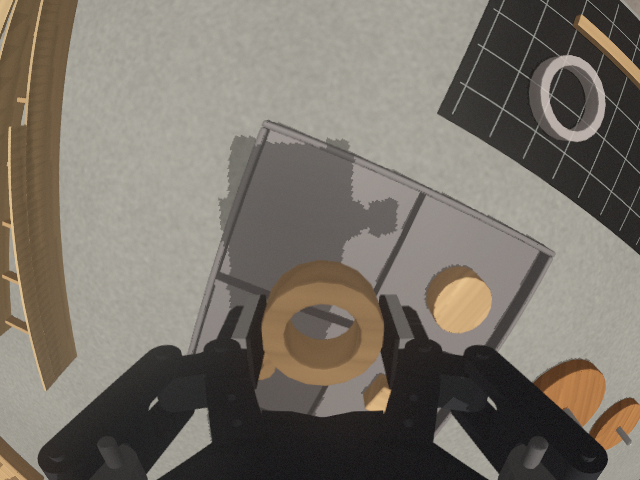

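The ring is held flat, its top about 41 mm above the TCP and its bottom about 17.5 mm above, so seating should come at TCP z≈-1.5. The ring bottom is at z≈124, clear of everything on the way. Carrying it over to the small brown stand.

>>> {"api": "drive_tool", "payload": {"deltas": "-0.015 0.022 0 0 0.035; -0.040 0.059 0 0 0.035; -0.068 0.100 0 0 0.035; -0.096 0.141 0 0 0.035; -0.124 0.182 0 0 0.035; -0.152 0.224 0 0 0.035; -0.180 0.265 0 0 0.035; -0.208 0.306 0 0 0.035; -0.236 0.348 0 0 0.035; -0.260 0.383 0 0 0.035; -0.274 0.404 0 0 0.035; -0.278 0.410 0 0 0.035"}}

```text
clock: 10.75
eef_pos: [541.2, -281.4, 105.1]
tool_rot: [-3.141, 0.002, 0.428]
force: [1.1, 0.1, -0.6]
width: 47.7
```

>>> {"api": "drive_tool", "payload": {"deltas": "0 0 0 0 0.035; 0 0 0.02 0 0.035; 0 0 0.03 0 0.035; 0 0 0.03 0 0.035; 0 0 0.03 0 0.035"}}

```text
clock: 11.38
eef_pos: [543.4, -279.1, 76.7]
tool_rot: [3.141, -0.001, 0.433]
force: [-0.5, -0.7, -0.3]
width: 47.8
```

```bash
python3 look.py w6
python3 - <<'E'
from wc import *
im=pickle.load(open("w6.pkl","rb"));C=wcloud(im)
t=ctrl.read_state()["eef_pos"]
o=imaging.get_image("top"); save(o,"t6.png"); pickle.dump(o,open("t6.pkl","wb"))
o=imaging.get_image("scene"); save(o,"s6.png"); pickle.dump(o,open("s6.pkl","wb"))
E
```

```text
{'clock': np.float64(11.375), 'eef_pos': array([ 543.387, -279.077,   76.739]), 'tool_rot': array([ 3.141e+00, -1.000e-03,  4.330e-01]), 'qpos': array([ 0.476,  0.737, -0.077,  1.743,  0.084,  0.664, -0.785]), 'width': np.float64(47.817), 'force': array([-0.53 , -0.654, -0.276])}
65.70646984690485 322.2256715126255 239.6050602775702 [ 615.27683932 -247.00398829  240.00562082]
```

View pics/w6.png

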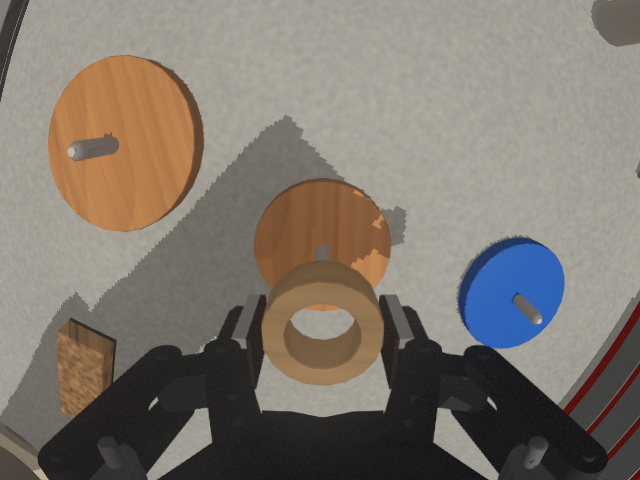

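View pics/s6.png

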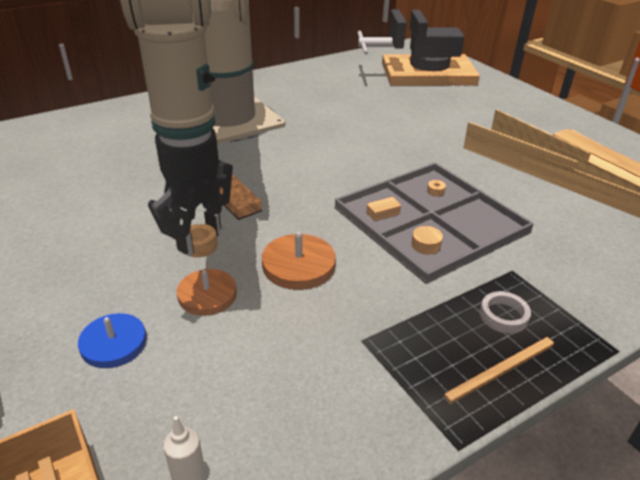

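The wrist view shows the ring held at (322,330). The brown base's upper rim is visible above it, and the spindle base is at about (322,250). I'll measure ring and base in the same image.

Run:
```python
from wc import *
from scipy.optimize import least_squares
im=pickle.load(open("w6.pkl","rb"));C=wcloud(im); ok=im["range_z"]>0
hsv=cv2.cvtColor(im["color"],cv2.COLOR_RGB2HSV)
def fit(P,r,p0):
    s=least_squares(lambda c:np.hypot(P[:,0]-c[0],P[:,1]-c[1])-r,p0,loss="soft_l1"); return s.x.round(2),np.sqrt(np.mean(s.fun**2)).round(2)
# base: contour pixels of base region, upper arc
m=((hsv[...,1]>90)).astype(np.uint8)*255; m[:170]=0; m[:, :245]=0; m[:,400:]=0; m[262:]=0
c=max(cv2.findContours(m,cv2.RETR_EXTERNAL,cv2.CHAIN_APPROX_NONE)[0],key=len)[:,0]
c=c[c[:,1]<258]
P=np.array([at_z(im,p,16,True)[:2] for p in c]); print("base r45",fit(P,45,(543,-279)),len(c))
mb=ok&(np.abs(C[...,2]-15.5)<4)&(np.hypot(C[...,0]-543,C[...,1]+279)<55)&(m>0); print("base z",np.median(C[mb][:,2]))
# spindle foot/visible
ms=ok&(C[...,2]>22)&(C[...,2]<49)&(np.hypot(C[...,0]-543,C[...,1]+279)<14)&(im["color"].max(-1)<200)
ms[300:]=0
print("spindle pts",ms.sum(),C[ms].mean(0) if ms.any() else None)
# ring top: plane z and hole edge
mr=ok&(C[...,2]>112)&(C[...,2]<124)&(hsv[...,1]>80)&(np.hypot(C[...,0]-543,C[...,1]+279)<40)
q=C[mr]; zt=np.median(q[:,2]); print("ring top z",zt,len(q))
mt=(mr&(np.abs(C[...,2]-zt)<2.0)).astype(np.uint8)*255
mt=cv2.morphologyEx(mt,cv2.MORPH_CLOSE,np.ones((3,3)))
for c in cv2.findContours(mt,cv2.RETR_CCOMP,cv2.CHAIN_APPROX_NONE)[0]:
    if len(c)>60:
        P=np.array([at_z(im,p,zt,True)[:2] for p in c[:,0]]); print(len(c),"r25",fit(P,25,(543,-279)),"r15",fit(P,15,(543,-279)))
```

```text
base r45 (array([ 544.07, -279.51]), np.float64(0.91)) 216
base z 14.582813492719396
spindle pts 157 [ 546.55016368 -278.39796178   32.31502418]
ring top z 116.5704734708504 7208
338 r25 (array([ 543.46, -279.98]), np.float64(0.67)) r15 (array([ 545.83, -278.66]), np.float64(9.51))
207 r25 (array([ 535.15, -264.81]), np.float64(10.21)) r15 (array([ 543.68, -279.85]), np.float64(0.31))
```

Ring at (543.6,-279.9) and base at (544.1,-279.5) in the same image: 0.6 mm apart, against 10.5 mm of clearance. Ring bottom is at about 94 and the base top at 16, so I'll lower it 77 mm.

>>> {"api": "drive_tool", "payload": {"deltas": "0 0 0.012 0 0.035; 0 0 0.027 0 0.035; 0 0 0.042 0 0.035; 0 0 0.055 0 0.035; 0 0 0.064 0 0.035; 0 0 0.070 0 0.035; 0 0 0.074 0 0.035; 0 0 0.076 0 0.035; 0 0 0.077 0 0.035; 0 0 0.077 0 0.035"}}

```text
clock: 12.78
eef_pos: [543.0, -279.6, -0.5]
tool_rot: [3.141, -0.0, 0.432]
force: [-0.3, 0.7, 0.2]
width: 47.6
```

```bash
python3 look.py w7
python3 - <<'E'
from h import *
im=imaging.get_image("scene"); c=im["color"][190:340,130:330]; cv2.imwrite("pics/s7.png",cv2.resize(c[...,::-1],None,fx=3.5,fy=3.5))
E
```

```text
{'clock': np.float64(12.775), 'eef_pos': array([ 5.42977e+02, -2.79561e+02, -4.61000e-01]), 'tool_rot': array([ 3.141, -0.   ,  0.432]), 'qpos': array([ 0.469,  0.853, -0.064,  1.771,  0.097,  0.52 , -0.797]), 'width': np.float64(47.583), 'force': array([-0.344,  0.658,  0.193])}
65.70646984690485 322.2256715126255 239.6050602775702 [ 614.95804392 -247.54258735  162.79280818]
```

View pics/w7.png

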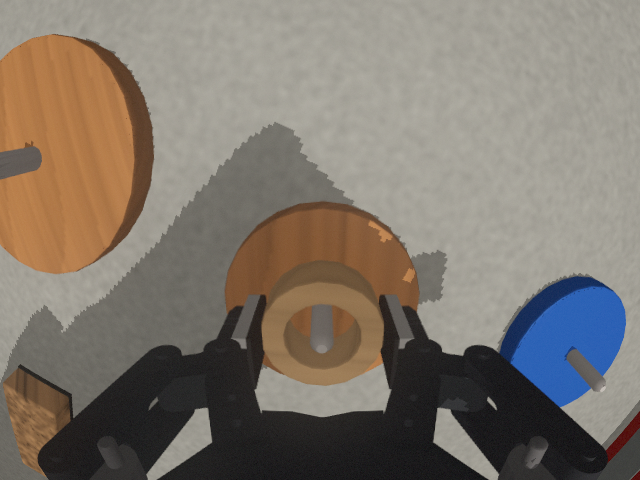

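View pics/s7.png

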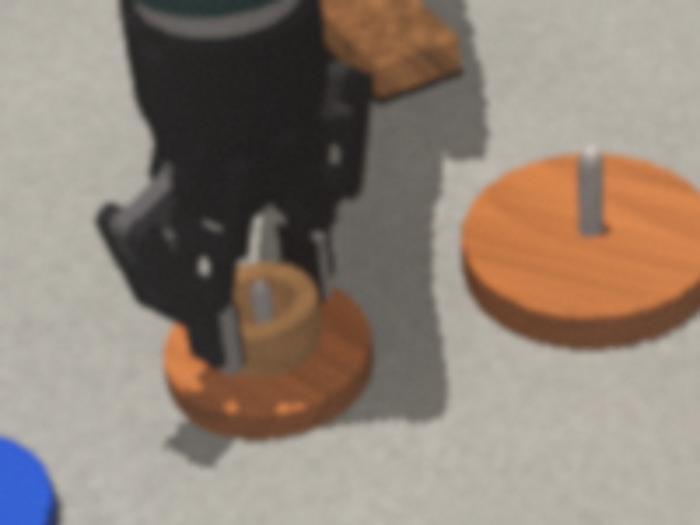

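The spindle shows through the ring's hole in both views (wrist (322,330)), and the ring is at or just above the base. I'll ease down 1 mm, open, then rise.

>>> {"api": "drive_tool", "payload": {"deltas": "0 0 0.001 0 0.035; 0 0 0.001 0 0.05; 0 0 0.001 0 0.055; 0 0 0.001 0 0.065; 0 0 0.001 0 0.07; 0 0 0.001 0 0.07; 0 0 0.001 0 0.07"}}

```text
clock: 13.75
eef_pos: [542.8, -279.5, -1.7]
tool_rot: [-3.142, -0.0, 0.432]
force: [0.1, 1.2, 0.3]
width: 69.9
```

>>> {"api": "drive_tool", "payload": {"deltas": "0 0 -0.01 0 0.07; 0 0 -0.03 0 0.07; 0 0 -0.06 0 0.07; 0 0 -0.09 0 0.07; 0 0 -0.12 0 0.07; 0 0 -0.14 0 0.07; 0 0 -0.14 0 0.07; 0 0 -0.14 0 0.07"}}

```text
clock: 14.75
eef_pos: [542.4, -279.3, 138.3]
tool_rot: [-3.141, 0.0, 0.432]
force: [0.1, -0.1, -0.3]
width: 70.0
```

```bash
python3 look.py w8
python3 - <<'E'
from wc import *
from scipy.optimize import least_squares
im=pickle.load(open("w8.pkl","rb"));C=wcloud(im); ok=im["range_z"]>0
d=np.hypot(C[...,0]-543.5,C[...,1]+279.5)
r=C[ok&(d<30)&(C[...,2]>34)&(C[...,2]<44)&(d>13)]; zt=np.median(r[:,2])
print("ring top",zt,cv2.minEnclosingCircle(r[np.abs(r[:,2]-zt)<2.5][:,:2].astype(np.float32)))
q=r[np.abs(r[:,2]-zt)<2]; print("slope",np.linalg.lstsq(np.c_[q[:,:2]-q[:,:2].mean(0),np.ones(len(q))],q[:,2],rcond=None)[0])
b=C[ok&(d<55)&(d>32)&(C[...,2]>11)&(C[...,2]<20)]; print("base",np.median(b[:,2]),cv2.minEnclosingCircle(b[:,:2].astype(np.float32)))
p=C[ok&(d<11)&(C[...,2]>44.5)&(C[...,2]<56)]; print("tip",len(p),p.mean(0))
im=imaging.get_image("scene"); save(im,"s8.png"); c=im["color"][190:340,130:330]; cv2.imwrite("pics/s8c.png",cv2.resize(c[...,::-1],None,fx=3.5,fy=3.5))
E
```

```text
{'clock': np.float64(14.75), 'eef_pos': array([ 542.416, -279.335,  138.322]), 'tool_rot': array([-3.141,  0.   ,  0.432]), 'qpos': array([ 0.483,  0.653, -0.086,  1.702,  0.073,  0.79 , -0.776]), 'width': np.float64(70.033), 'force': array([ 0.086, -0.145, -0.327])}
65.70646984690485 322.2256715126255 239.6050602775702 [ 614.51990509 -247.36047129  301.53612692]
ring top 38.43291031670566 ((542.4578857421875, -280.6117858886719), 25.129465103149414)
slope [-1.44886517e-03  8.23643017e-04  3.84342922e+01]
base 14.54996346802659 ((543.4691162109375, -279.6983642578125), 45.1453742980957)
tip 104 [ 543.98150402 -279.28793247   47.0151864 ]
```

View pics/w8.png

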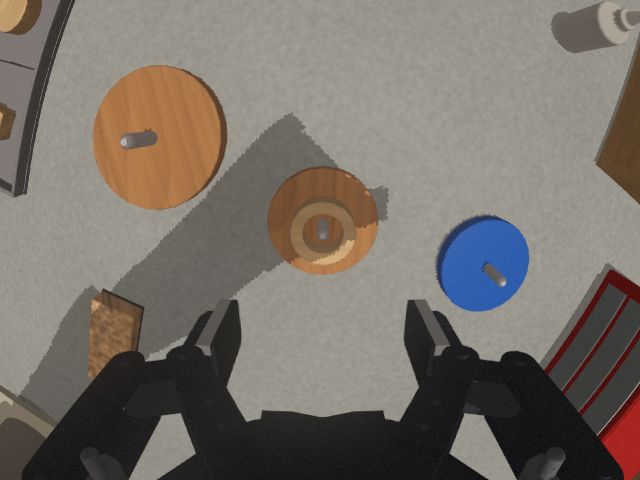

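View pics/s8c.png

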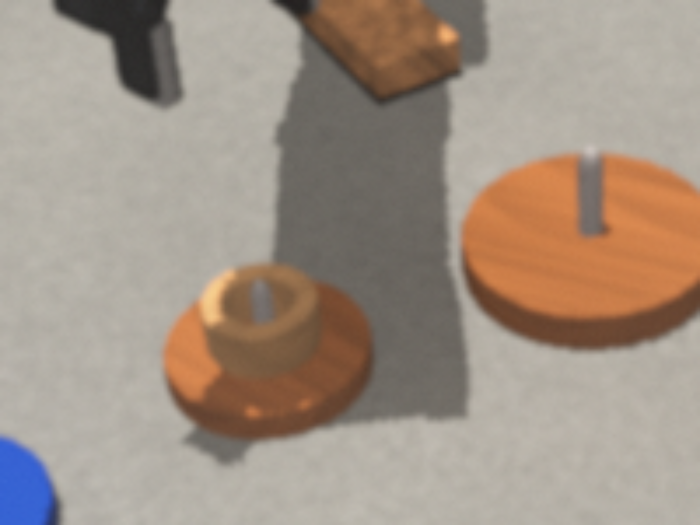

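The ring sits flat around the spindle (wrist (322,232)). Its top is 23.9 mm above the base, it is about 1.4 mm off centre, and its tilt is about 0.1°. The gripper is clear. Handing in.

```bash
python3 -c "
from cell import ctrl
print(ctrl.finish_job())"
```

```text
the job is handed in; nothing more can be done
None
```

The large wooden ring is on the spindle of the smaller brown gluing stand, lying flat on its base. I handed the job in at about 15 s of the 38 s allowed; the hand-in gives no verdict.

**Last checks:**
- The ring's top measured 23.9 mm above the base, so its centre is about 12 mm up.
- It is about 1.4 mm off the base's centre, and its tilt is about 0.1°.
- The gripper is open and more than 100 mm above the ring. The force reads about 0.

**What went wrong on the way:**
- The first grasp failed: the fingers closed on top of the ring, pressing with about 5 N. The fingertips measured 21–29 mm behind the reported TCP, more than I had inferred from the text.
- I measured that offset with the wrist camera and went about 20 mm deeper. The second grasp held, and the ring had not been moved.

**Small disagreements:** the wrist camera reads heights about 1.5 mm low, and positions from different cameras differ by up to about 2 mm. I therefore aligned the ring and the base within a single wrist picture.

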